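# Sweep the loose lens caps into the sorting bay

## Robot

A 7-joint arm with a two-finger parallel gripper is mounted at the origin on the work surface. World frame = base frame: x ahead of the robot, y to its left, z up, the work surface at z = 0. Lengths are in m, angles in rad, forces in N, time in s.
With the tool pointing down it reaches from about 0.4 to 0.85 m from the base axis. Payload 4.5 kg.
Tool frame: the origin (TCP) lies where the fingers leave the gripper's body, on its centre line; the fingertips stand 64 mm ahead of it and the grasp point (between the pads) lies 45 mm ahead of it; z points along the fingers, y is the direction in which the jaws open and shut (so a half turn about z gives the same grasp; the last joint's range is limited). The gripper opens to 88 mm and grips with 3 to 60 N. Pads are 18 mm wide; open, the fingers measure 123 mm over their backs; the gripper's body (75 mm by 187 mm) begins 45 mm behind the grasp point.
Start: joints at [-1.253, 0.689, -0.195, 1.565, 0.157, 0.902, -0.215], TCP at [0.175, 0.6, 0.303] pointing down, gripper open.
Joint ranges: [-3.01, 3.01], [-0.46, 2.08], [-1.47, 1.51], [0.13, 2.56], [-1, 4.14], [0.04, 2.09], [-2.66, 2.66]. Speed limits (rad/s): [2.57, 2.57, 3.14, 3.14, 3.14, 3.14, 3.14].

## Interface

Orientations are given as a unit quaternion [x, y, z, w].
In Python, from plant import monitor, snapshot, workorder, finder gives the robot as it stands.
- The arm moves only by the tool carry_out, never from a script. Its argument "motion" is one flat list of numbers, 6 for each row, row after row: the shift along the tool's x, y, z in cm, then the turn, a rotation vector about the tool's x, y, z in rad. In form: [x, y, z, rx, ry, rz, x, y, z, rx, ry, rz, ...]. A call has 1 to 8 rows; each row shifts and turns the commanded pose from where the row before left it, along the tool's axes as they then stand; what a row does not reach is not made up. A row lasts 1/8 s, in which the tool goes at most 62.5 mm and 10.7 degrees, less where a joint would pass 70% of its speed; a pose out of reach is approached as far as the arm can. A call with a gripper value outside its range is refused whole. "hand" is the finger opening in cm, from 0 to 8.81, set as the call begins (left out, the last holds). The fingers move at their own pace and stop on an object; "grip_force" is the grip in N (left out, the last holds). Time passes only in rows, so rows that do not move let the fingers close. It gives the time, the measured TCP pose, the force and the opening at its end, in the units of the state.
- monitor.get_state(): the state, without advancing time (a new reading comes with each control period).
- snapshot(name): name is "scene" or "top"; returns a dict with "frame" (480x640x3 uint8, red, green, blue), "range_z" (480x640 float32, m along the optical axis (not along the pixel's ray), 0 where there is no reading), "fx", "fy", "cx", "cy" (pixels), "rvec" (rotation vector, rad) and "tvec" (3), from world to camera coordinates, as OpenCV has them. Camera axes: x right, y down, z forward; pixel columns grow to the right and rows downward; lengths in m; the calibration is good to about 2 mm. A picture is of the moment at which its call begins.
- workorder.finish_job(): hands the job in, once; it reports no verdict.
Trained networks look in a picture, given as the dict that the camera call returned (one of the last four; its "shot" number tells which), for a name from the list of things; names that differ only in an ending like _2 or _b are one class to them, and where a whole thing is asked for, a point or a joint stands for the part that bears it (a point fixed in the world has none). Each returns a list of dicts, best first, with "p" (0 to 1); they miss things now and then, are a little off and sometimes report something else, mostly with a low value. They report only what shows in the picture. A call takes as long as a camera call. They do not tell look-alikes from the thing itself.
- finder.masks_of(picture, thing): "pixels" (480x640 bool, what is visible of it) and "extent" ([left, top, right, bottom] in pixels, round what is visible of it).
The state is a dict: "clock": time; "q": joint angles; "qd": joint speeds; "joint_torque": joint torques, N m; "tool_pos": TCP position; "eef_rot": TCP orientation; "contact_force": force on the tool from outside, world axes, zero at the start; "moment": the same for the moment, N m; "opening": opening from 0.0 (shut) to 1.0 (fully open).
Only numpy, scipy, OpenCV 4.12 (cv2) and the standard library are available. Lean on these libraries where they do the work, as an engineer would, in place of code of your own. Each camera call takes 0.05 s, during which the arm holds its last target. There are 200 camera calls.

## Task

Three loose rear lens caps (flat black discs) lie about the shop counter. With the fingertips, sweep each of them along the counter through the open side of the three-sided plywood bay, until all three lie flat and wholly inside it, at rest. Only push them, never lift them off the counter, and leave the lens, cameras, cartons and everything else where they stand.

Things in the scene. Friction and masses are not known exactly. Their poses are not given: they have to be found in the camera images.
- cap_a: rear lens cap: a black plastic disc 60 mm across and 18 mm tall (20 to 45 g) lying flat on the counter; origin at the centre of its underside. The three caps are alike, and slide with ordinary plastic friction (well under 1 N to move)
- cap_b: rear lens cap: a black plastic disc 60 mm across and 18 mm tall (20 to 45 g) lying flat on the counter; origin at the centre of its underside. The three caps are alike, and slide with ordinary plastic friction (well under 1 N to move)
- cap_c: rear lens cap: a black plastic disc 60 mm across and 18 mm tall (20 to 45 g) lying flat on the counter; origin at the centre of its underside. The three caps are alike, and slide with ordinary plastic friction (well under 1 N to move)
- bay: three-sided bay of plywood strips screwed to the counter (cannot move), without a floor: caps slide in on the bare counter. Inside 240 mm along its own x and 160 mm along its own y; strips 12 mm thick, 30 mm high. Walls at its -x, +x and -y sides, open on its whole +y side. Origin on the counter at the centre of the inside (80 mm from the open side and from the back wall); turned by up to about 9 degrees, the open side facing roughly world +y, towards the caps
- bay_mouth (a point): middle of the bay's open side, at counter height (its line runs along the bay's x)
- carton: bystander, leave alone: film carton of plain cardboard with a paper band, 38 (own x) by 58 (own y) by 38 mm tall, lying among the caps; origin at the centre of its underside
- lens: bystander, leave alone: black camera lens standing on end among the caps, 64 mm across, 60 mm tall, glass up; origin at the centre of its underside
- camera_side: bystander, leave alone: grey compact camera standing upright, 118 mm long (own y), 36 mm deep (plus a 12 mm lens on its own -x side), 67 mm tall; origin at the centre of its underside
- camera_back: bystander, leave alone: black compact camera standing upright at the back of the counter, of the same size as the grey one; origin at the centre of its underside
- film_can: bystander, leave alone: small black film can with a grey lid standing upright, 33 mm across, 51 mm tall; origin at the centre of its underside
- battery_box: bystander, leave alone: flat paper box with a blue band, 45 (own x) by 75 (own y) by 22 mm tall, at the back of the counter, behind the bay's +x wall as the robot sees it; origin at the centre of its underside
There are look-alikes about, which are no part of the job. What is shaped like the cap_a but red or yellow is not meant. What is shaped like the cap_b but yellow is not meant.

How it is judged:
At the end, for the whole second after the job is handed in: Each of the three caps lies flat on the counter (underside within 6 mm of it, tilt under 0.15 rad), at rest, wholly inside the bay: its centre at least 26 mm inside the line of the open side (4 mm of overhang is forgiven) and between the walls (x of cap_a in the frame of bay between -0.1 and 0.1 m and y of cap_a in the frame of bay between -0.085 and 0.054 m and height (world z) of each of cap_a, cap_b, cap_c below 0.006 m and angle between each of cap_a, cap_b, cap_c's own z axis and vertical below 0.15 rad and linear speed of each of cap_a, cap_b, cap_c below 0.01 m/s and x of cap_b in the frame of bay between -0.1 and 0.1 m and y of cap_b in the frame of bay between -0.085 and 0.054 m and x of cap_c in the frame of bay between -0.1 and 0.1 m and y of cap_c in the frame of bay between -0.085 and 0.054 m); the robot touches nothing.
It fails at once if a cap is lifted off the counter (more than 15 mm) (height (world z) of any of cap_a, cap_b, cap_c above 0.015 m).
It fails at once if a bystander (cardboard film carton, lens, grey camera, black camera, film can, battery box) is displaced or knocked over (more than 15 mm) (distance of any of carton, lens, camera_side, camera_back, film_can, battery_box from where it was at the start of the episode above 0.015 m).
It also fails if it takes over 67 s, if anything falls off the work surface, if the arm or the gripper's body presses on something with over 40 N, if the wrist force passes 120 N, or if a joint passes its speed limit or range.

## Working session

There is one attempt and no reset: what is moved stays moved. The work goes in short steps, Python scripts to look and compute and a tool call to move; the robot and the scene stay as the last step left them, time stands still between calls to the robot, and variables do not carry over. Pictures are saved under pics/ and viewed, about 8 in all and at most 12, crops included, and the job is handed in when it is done.

Besides the shell and the picture viewer there is one more tool, called as name(argument=value, ...) on one line, values as JSON. carry_out: Moves the arm, as the interface text tells. Its arguments: {"type":"object","properties":{"motion":{"type":"array"},"hand":{"type":"number"},"grip_force":{"type":"number"}},"required":["motion"]}

```bash
mkdir -p pics
cat > h.py <<'E'
import numpy as np, cv2
from plant import monitor, snapshot, workorder, finder
def cloud(s):
    z=s["range_z"]; v,u=np.indices(z.shape)
    P=np.stack([(u-s["cx"])/s["fx"]*z,(v-s["cy"])/s["fy"]*z,z],-1)
    R,_=cv2.Rodrigues(np.array(s["rvec"],float)); t=np.array(s["tvec"],float).ravel()
    W=(P-t)@R; W[z==0]=np.nan; return W
def save(s,n): cv2.imwrite("pics/"+n,s["frame"][:,:,::-1])
E
python3 - <<'E'
from h import *
st=monitor.get_state(); print(st["clock"],st["tool_pos"],st["eef_rot"],st["opening"])
for n in ["top","scene"]:
    s=snapshot(n); save(s,n+"0.png"); W=cloud(s); np.save(n+"W.npy",W)
    for th in ["cap_a","bay","carton","lens","camera_side","camera_back","film_can","battery_box"]:
        for d in finder.masks_of(s,th)[:6]:
            if d["p"]<.2: continue
            m=d["pixels"]; w=W[m]; w=w[~np.isnan(w[:,0])]
            if len(w)==0: continue
            print(n,th,round(d["p"],2),d["extent"],np.round((w.min(0)+w.max(0))/2,3),np.round(np.ptp(w,axis=0),3),np.round(np.median(s["frame"][m],0)),round(np.percentile(w[:,2],90),3))
E
```

```text
0.0 [0.17493013 0.59949411 0.30191448] [ 1.41386955e-01  9.89953985e-01 -9.13677748e-04 -4.78015640e-05] 1.001871236672182
top cap_a 0.94 [287.9, 321.0, 318.6, 353.9] [0.389 0.126 0.016] [0.057 0.058 0.02 ] [117. 122.  26.] 0.022
top cap_a 0.93 [254.3, 249.2, 286.5, 279.5] [0.531 0.187 0.011] [0.057 0.063 0.029] [20. 21. 21.] 0.022
top cap_a 0.88 [345.9, 345.3, 374.5, 375.2] [0.341 0.013 0.011] [0.063 0.059 0.028] [116.  26.  24.] 0.022
top cap_a 0.69 [354.8, 287.4, 381.5, 318.1] [ 0.45  -0.002  0.012] [0.061 0.057 0.027] [24. 24. 24.] 0.022
top cap_a 0.62 [327.6, 210.1, 354.8, 238.0] [0.61  0.047 0.018] [0.055 0.058 0.016] [21. 21. 22.] 0.022
top cap_a 0.59 [342.3, 154.1, 375.8, 182.3] [0.723 0.009 0.013] [0.063 0.057 0.025] [117. 122.  19.] 0.022
top bay 0.63 [437.1, 209.1, 534.8, 348.9] [ 0.506 -0.246  0.015] [0.277 0.192 0.042] [99. 84. 56.] 0.032
top carton 0.78 [227.4, 196.3, 258.8, 222.8] [0.633 0.243 0.024] [0.048 0.061 0.044] [98. 73. 45.] 0.041
top lens 0.6 [197.4, 301.2, 236.0, 334.6] [0.427 0.291 0.034] [0.062 0.076 0.069] [90. 93. 93.] 0.064
top camera_side 0.61 [90.7, 2
[... 1465 characters left out ...]
6  0.024] [18. 18. 19.] 0.021
scene lens 0.73 [380.2, 180.4, 407.0, 216.4] [0.421 0.289 0.033] [0.081 0.072 0.066] [32. 32. 31.] 0.063
scene camera_side 0.96 [445.5, 192.7, 500.9, 229.8] [0.483 0.466 0.034] [0.086 0.143 0.073] [47. 49. 48.] 0.066
scene camera_side 0.38 [343.1, 232.0, 371.0, 252.7] [0.533 0.185 0.013] [0.06  0.059 0.022] [16. 17. 17.] 0.021
scene camera_back 0.86 [316.8, 320.0, 380.3, 357.0] [0.767 0.133 0.036] [0.085 0.119 0.07 ] [12. 12. 13.] 0.066
scene film_can 0.93 [223.5, 308.8, 244.8, 335.4] [ 0.718 -0.079  0.027] [0.054 0.042 0.059] [76. 78. 75.] 0.053
scene battery_box 0.94 [113.5, 338.5, 162.6, 366.0] [ 0.759 -0.262  0.013] [0.065 0.087 0.028] [131. 130. 127.] 0.025
```

View pics/top0.png

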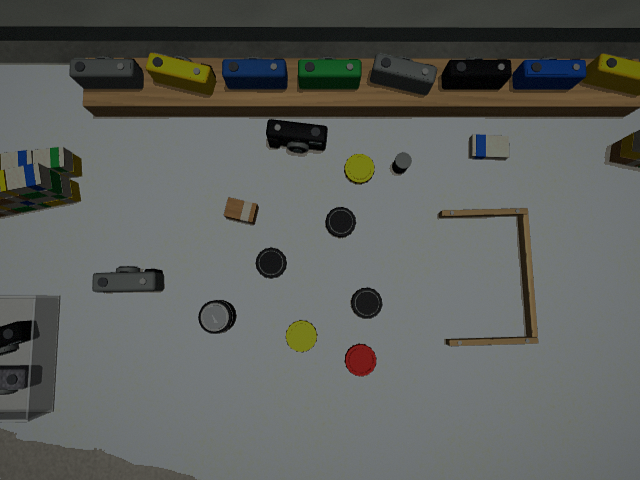

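Run:
```python
from h import *
W=np.load("topW.npy")
x,y,z=W[...,0],W[...,1],W[...,2]
m=(z>.024)&(z<.04)&(x>.3)&(x<.68)&(y<-.1)&(y>-.4)
p=W[m][:,:2].astype(np.float32); print(len(p)); r=cv2.minAreaRect(p*1000); print(r); print(cv2.boxPoints(r))
# open-side ends of walls
print(np.round(p[np.argsort(-p[:,1])[:12]],3))
for nm,c in dict(a=(.531,.187),b=(.45,-.002),c=(.61,.047),red=(.341,.013),y=(.389,.126),y2=(.723,.009),carton=(.633,.243),lens=(.427,.291)).items():
    m=(np.hypot(x-c[0],y-c[1])<.055)&(z>.015)
    q=W[m][:,:2]; print(nm,np.round((q.min(0)+q.max(0))/2,4),np.round(np.ptp(q,axis=0),3),np.round(q.mean(0),4),z[m].max())
```

```text
2001
((502.9241027832031, -240.95201110839844), (264.41510009765625, 174.01123046875), 1.3229107856750488)
[[ 368.7431  -157.02188]
 [ 372.7605  -330.98672]
 [ 637.1051  -324.88214]
 [ 633.0877  -150.9173 ]]
[[ 0.623 -0.151]
 [ 0.627 -0.151]
 [ 0.629 -0.152]
 [ 0.631 -0.152]
 [ 0.625 -0.152]
 [ 0.628 -0.152]
 [ 0.622 -0.152]
 [ 0.63  -0.153]
 [ 0.627 -0.153]
 [ 0.625 -0.153]
 [ 0.621 -0.153]
 [ 0.633 -0.154]]
a [0.5303 0.1845] [0.059 0.059] [0.5307 0.1849] 0.02541359084802335
b [ 0.4512 -0.0014] [0.058 0.059] [ 0.4515 -0.0019] 0.025358548485079797
c [0.6121 0.048 ] [0.059 0.06 ] [0.6115 0.0475] 0.02557875043180424
red [0.3424 0.0111] [0.06 0.06] [0.3427 0.0117] 0.024935550372455373
y [0.3896 0.1256] [0.059 0.058] [0.3891 0.1256] 0.02615152059525576
y2 [0.7209 0.0078] [0.059 0.059] [0.7207 0.0086] 0.025294365994435162
carton [0.633  0.2438] [0.049 0.064] [0.632  0.2427] 0.04581150933714974
lens [0.428  0.2841] [0.061 0.062] [0.4283 0.2809] 0.06806335215615082
```

The top view shows the black caps at px (271,262), (340,222) and (366,302). The yellow and red discs are decoys. The bay is at right, with its mouth near y = -0.155 and x from 0.384 to 0.621. I'll cradle each cap between part-open fingers and push it towards -y, starting with the nearest.

carry_out(motion=[-4.15,-4.36,0,0,0,0,-4.15,-4.36,0,0,0,0,-4.15,-4.36,0,0,0,0,-4.15,-4.36,0,0,0,0,-4.15,-4.36,0,0,0,0,-4.15,-4.36,0,0,0,0,-4.15,-4.36,0,0,0,0,-4.15,-4.36,0,0,0,0], hand=3.5)

```text
clock: 1.9
tool_pos: [0.397, 0.1707, 0.303]
eef_rot: [0.141, 0.99, 0.0, 0.001]
contact_force: [1.3, -0.6, -0.1]
opening: 0.398
```

carry_out(motion=[-4.15,-4.36,0,0,0,0,-4.15,-4.36,0,0,0,0,0,0,2.5,0,0,0.161,0,0,2.5,0,0,0.161,0,0,2.5,0,0,0.161,0,0,2.5,0,0,0.161,0,0,2.5,0,0,0.161,0,0,2.5,0,0,0.161])

```text
clock: 2.9
tool_pos: [0.4518, 0.0655, 0.152]
eef_rot: [0.587, 0.81, 0.0, 0.0]
contact_force: [0.5, 0.9, 0.5]
opening: 0.396
```

carry_out(motion=[0,0,0,0,0,0.161,0,0,0,0,0,0.16,0,0,0,0,0,0,0,0,0,0,0,0])

```text
clock: 3.4
tool_pos: [0.4515, 0.0654, 0.1528]
eef_rot: [0.706, 0.708, 0.0, 0.0]
contact_force: [-1.4, 0.3, 0.1]
opening: 0.398
```

carry_out(motion=[0,0,4,0,0,0,0,0,3,0,0,0,0,0,1.1,0,0,0,0,0,0,0,0,0])

```text
clock: 3.9
tool_pos: [0.4575, 0.0662, 0.0755]
eef_rot: [0.707, 0.707, -0.004, -0.003]
contact_force: [0.5, -0.4, 0.1]
opening: 0.395
```

carry_out(motion=[-1.5,0,0,0,0,0,-1.5,0,0,0,0,0,-2,0,0,0,0,0,-2,0,0,0,0,0,-2,0,0,0,0,0,-2,0,0,0,0,0,-2,0,0,0,0,0,-2,0,0,0,0,0])

```text
clock: 4.9
tool_pos: [0.4575, -0.0837, 0.0769]
eef_rot: [0.707, 0.707, -0.004, -0.003]
contact_force: [0.5, 0.5, 0.5]
opening: 0.396
```

carry_out(motion=[-2,0,0,0,0,0,-2,0,0,0,0,0,-2,0,0,0,0,0,-1.5,0,0,0,0,0,-1.2,0,0,0,0,0,-0.6,0,0,0,0,0,-0.3,0,0,0,0,0,0,0,0,0,0,0])

```text
clock: 5.9
tool_pos: [0.4574, -0.1788, 0.0763]
eef_rot: [0.707, 0.707, -0.004, -0.003]
contact_force: [-0.7, 1.2, 0.5]
opening: 0.395
```

```bash
cat >> h.py <<'E'
def look(n):
    s=snapshot("top"); W=cloud(s); save(s,n)
    for d in finder.masks_of(s,"cap_a"):
        m=d["pixels"]
        if d["p"]>.2 and s["frame"][m].mean()<40:
            w=W[m]; w=w[w[:,2]>.012]; print(round(d["p"],2),np.round((w.min(0)+w.max(0))/2,3),np.round(np.ptp(w,axis=0),3))
    return s,W
E
python3 -c "
from h import *
look('t1.png')"
```

```text
0.94 [0.53  0.184 0.018] [0.059 0.059 0.012]
0.75 [0.612 0.047 0.019] [0.06  0.058 0.013]
```

View pics/t1.png

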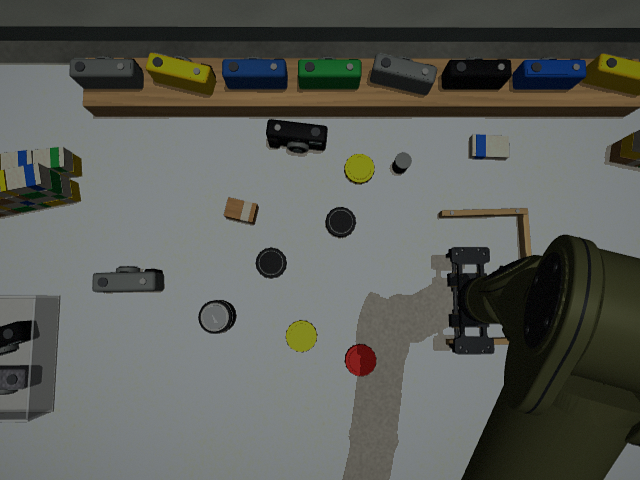

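carry_out(motion=[2,0,0,0,0,0,3,0,-2.5,0,0,0,4,2,-2.5,0,0,0,4,3,-1,0,0,0,4,3,0,0,0,0,4,3,0,0,0,0,4,3,0,0,0,0,4.4,1.4,0,0,0,0])

```text
clock: 7.0
tool_pos: [0.6123, 0.1186, 0.1339]
eef_rot: [0.706, 0.708, -0.004, -0.003]
contact_force: [0.3, 0.6, -0.1]
opening: 0.397
```

```bash
python3 -c "
from h import *
look('t2.png'); print(monitor.get_state()['tool_pos'])"
```

```text
0.75 [ 0.456 -0.211  0.019] [0.058 0.06  0.014]
0.7 [0.611 0.047 0.018] [0.06  0.058 0.012]
0.49 [0.515 0.165 0.018] [0.018 0.012 0.008]
[0.61168428 0.12517176 0.13277125]
```

carry_out(motion=[0,0,3,0,0,0,0,0,2.4,0,0,0,0,0,0.8,0,0,0,0,0,0,0,0,0])

```text
clock: 7.6
tool_pos: [0.6107, 0.1153, 0.0721]
eef_rot: [0.707, 0.707, -0.005, -0.004]
contact_force: [0.2, -1.0, -0.4]
opening: 0.402
```

carry_out(motion=[-2,0,0,0,0,0,-2,0,0,0,0,0,-2,-0.3,0,0,0,0,-2.5,-0.5,0,0,0,0,-2.5,-0.5,0,0,0,0,-2.5,-0.5,0,0,0,0,-2.5,-0.5,0,0,0,0,-2.5,-0.5,0,0,0,0])

```text
clock: 8.6
tool_pos: [0.5826, -0.0725, 0.0733]
eef_rot: [0.708, 0.707, -0.004, -0.003]
contact_force: [-0.2, -0.8, -0.1]
opening: 0.399
```

carry_out(motion=[-2.5,-0.5,0,0,0,0,-2.5,-0.5,0,0,0,0,-2.5,-0.5,0,0,0,0,-2.5,-0.2,0,0,0,0,-2.5,0,0,0,0,0,-2.5,0,0,0,0,0,-1,0,0,0,0,0,0,0,0,0,0,0])

```text
clock: 9.6
tool_pos: [0.5657, -0.2311, 0.0734]
eef_rot: [0.708, 0.706, -0.004, -0.003]
contact_force: [0.6, 0.6, -0.3]
opening: 0.398
```

carry_out(motion=[2,0,0,0,0,0,4,0,-3,0,0,0,5,-0.5,-3,0,0,0,5.5,-1,-1,0,0,0,5.5,-1,0,0,0,0,5.5,-1,0,0,0,0,5.5,0,0,0,0,0,5,0,0,0,0,0])

```text
clock: 10.6
tool_pos: [0.5299, 0.1552, 0.1429]
eef_rot: [0.706, 0.709, -0.004, -0.005]
contact_force: [1.0, -0.7, 0.4]
opening: 0.396
```

carry_out(motion=[4.5,0,0,0,0,0,4,0,0,0,0,0,1.5,0,0,0,0,0,0,0,0,0,0,0])

```text
clock: 11.1
tool_pos: [0.5309, 0.2513, 0.1427]
eef_rot: [0.706, 0.708, -0.004, -0.003]
contact_force: [-0.7, 0.2, -0.1]
opening: 0.395
```

```bash
python3 -c "
from h import *
look('t3.png'); print(monitor.get_state()['tool_pos'])"
```

```text
0.97 [0.531 0.184 0.019] [0.058 0.059 0.011]
0.63 [ 0.563 -0.266  0.019] [0.059 0.059 0.013]
0.58 [ 0.456 -0.211  0.019] [0.058 0.059 0.013]
[0.53191065 0.24817812 0.1431493 ]
```

carry_out(motion=[0,0,3,0,0,0,0,0,3,0,0,0,0,0,1,0,0,0,0,0,0,0,0,0,-1.5,0,0,0,0,0,-2,0,0,0,0,0,-2,0,0,0,0,0,-2.5,0,0,0,0,0])

```text
clock: 12.2
tool_pos: [0.5319, 0.1684, 0.0743]
eef_rot: [0.707, 0.707, -0.004, -0.002]
contact_force: [-0.1, -0.7, 0.0]
opening: 0.401
```

carry_out(motion=[-2.5,0,0,0,0,0,-2.5,0,0,0,0,0,-2.5,0,0,0,0,0,-2.5,0,0,0,0,0,-2.5,0,0,0,0,0,-2.5,0,0,0,0,0,-2.5,0,0,0,0,0,-2.5,0,0,0,0,0])

```text
clock: 13.2
tool_pos: [0.5314, -0.0325, 0.0746]
eef_rot: [0.708, 0.707, -0.004, -0.002]
contact_force: [0.1, -0.6, 0.8]
opening: 0.396
```

carry_out(motion=[-2.5,0,0,0,0,0,-2.5,0,0,0,0,0,-2.5,0,0,0,0,0,-2.5,0,0,0,0,0,-2,0,0,0,0,0,-1.5,0,0,0,0,0,-0.6,0,0,0,0,0,0,0,0,0,0,0])

```text
clock: 14.2
tool_pos: [0.5313, -0.171, 0.0736]
eef_rot: [0.707, 0.707, -0.004, -0.003]
contact_force: [-0.6, -0.1, -0.4]
opening: 0.398
```

carry_out(motion=[2,0,0,0,0,0,4,0,-3,0,0,0,5,0,-3,0,0,0,5,0,-2,0,0,0,5,0,-2,0,0,0,5,0,0,0,0,0,2,0,0,0,0,0,0,0,0,0,0,0])

```text
clock: 15.2
tool_pos: [0.531, 0.1134, 0.1726]
eef_rot: [0.705, 0.71, -0.004, -0.004]
contact_force: [-0.3, -1.2, 1.1]
opening: 0.4
```

```bash
python3 -c "
from h import *
s,W=look('t4.png'); print(monitor.get_state()['tool_pos'])
x,y,z=W[...,0],W[...,1],W[...,2]
m=(z>.026)&(z<.04)&(x>.3)&(x<.68)&(y<-.1)&(y>-.4)
print(cv2.minAreaRect((W[m][:,:2]*1000).astype(np.float32)))
for th in ['carton','lens','camera_side','camera_back','film_can','battery_box']:
  for d in finder.masks_of(s,th)[:1]:
    w=W[d['pixels']]; print(th,d['p'],np.round((w.min(0)+w.max(0))/2,3))
"
```

```text
0.83 [ 0.529 -0.205  0.019] [0.06  0.059 0.013]
0.76 [ 0.563 -0.266  0.019] [0.054 0.059 0.013]
0.75 [ 0.456 -0.212  0.018] [0.058 0.059 0.012]
[0.53171685 0.10920384 0.17306366]
((502.7902526855469, -240.25216674804688), (264.1170959472656, 173.0520782470703), 1.3335434198379517)
carton 0.69 [nan nan nan]
camera_side 0.72 [nan nan nan]
film_can 0.7 [nan nan nan]
battery_box 0.92 [nan nan nan]
```

View pics/t4.png

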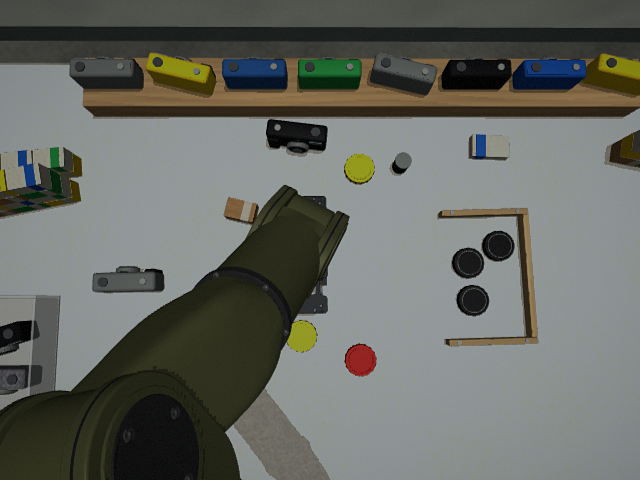

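The picture shows all three black caps inside the bay, at px (468,263), (472,300) and (498,246). The bystanders that show haven't moved. The arm hides the lens.

```bash
python3 -c "
from h import *
print(workorder.finish_job())"
```

```text
the job is handed in; nothing more can be done
None
```

All three black caps are in the bay and the job is handed in, at about 15 s on the robot's clock. I pushed each one in along the counter, cradled between the part-open fingertips, and left the red and yellow discs alone.

**Caps:** the last top view puts their centres at about (0.529, -0.205), (0.563, -0.266) and (0.456, -0.212). The bay's open side is at about y = -0.155, so each lies at least about 50 mm inside it, where 26 mm is needed. All are clear of the walls and flat, with their tops at the same height as at the start.

**Bystanders:** those that show in the last picture look unmoved. My numeric check of their positions gave no usable values: four came back as NaN because of missing depth pixels, and the lens and black camera weren't detected. The arm also hid the lens in that last picture, so I did not see it again after the last sweep. The path was planned to pass clear of it, and the wrist force readings at the end of each move stayed under about 2 N.

**Fingertip height:** on the first sweep the fingertips ran at about 12 mm instead of the intended 7 mm, and about 6 mm further out in x. The cap still moved as planned.

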